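# Set the bath caddy to the tub's width and clamp its leg

### The job

Get the bamboo bath caddy ready: first turn its turnbutton all the way across the rim of the soap dish so that the dish is secured. Then, with the cam lever still open, pull the spring-loaded leg out by its T-shaped grip until the grip's pointer lines up with the small dark index clip, and with the leg kept there squeeze the cam lever fully shut against the grip. Finish while still holding leg and lever together in the gripper, the pointer still at the clip; do not let go, do not shift the clip or the dish, and leave the other things on the shelf alone.

Things in the scene. Friction and masses are not known exactly. Their poses are not given: they have to be found in the camera images.
- caddy: Bamboo bath caddy fixed on the shelf, 130 (x) x 290 mm (y -130 to +160), deck top 30 mm above the shelf; its two side rails (15 mm wide, same height) run on to y -211 mm. Origin on the shelf surface; z up. The leg slides out along its -y. The soap dish lies at its +y end; turnbutton pivot at x 0, y +35 mm. 'Caddy' x, y below are in this frame.
- turn_pivot (a point): Point on the turnbutton's vertical pivot axis, at the top of its thumb ridge, 85 mm above the shelf.
- turnbutton (a joint): Steel turnbutton, rad: 0 (stop) = secured, bar along caddy y, its +y end 10 mm over the dish rim; grows counter-clockwise from above to 1.57 = bar along x, dish free. Bar 80 x 16 x 6 mm (55 to 61 mm above the shelf), on it an upright ridge 44 mm along the bar, 12 mm thick, 61 to 85 mm above the shelf, centred on the pivot. Stiff (0.04 N m), stays where left.
- dish: Loose turquoise soap dish with soap, 110 x 84 x 22 mm, lying on the deck between low fences; origin under its centre. Rim top 52 mm, soap top 52 mm above the shelf, 3 mm below the turnbutton's bar.
- leg (a joint): How far the aluminium leg is out, m: 0 (stop, start) to 0.11, along caddy -y. Fingers 64 to 85 mm apart, either side of fin and open lever, pull it out by pushing the +y side of its cross plate. A spring draws it back with 2.5 N at 0 to 5 N at 0.1: it runs back when let go, even with the lever shut.
- fin_grip (a point): Place to hold on the leg's T-shaped grip, 60 mm above the shelf, axes as the caddy, moving with the leg (caddy x 0, y -84 mm at leg 0). Relative to it: upright fin x -10 to +2, y -11 to +49 mm, 36 to 75 mm above the shelf; the shut lever beside it x +2 to +10 mm (20 mm thick together, centred here); cross plate x -48 to +48, y -17 to -11 mm, 42 to 75 mm above the shelf.
- pointer (a point): Tip of the short thin pointer at the -x end of the cross plate, 46 mm above the shelf; it passes just over the index clip.
- lever (a joint): Cam lever angle, rad: 0 (stop) = shut, flat along the fin's +x side; 0.45 = fully open; starts 0.28 to 0.40. Vertical hinge on the leg, x +6, y +42 mm from fin_grip (knuckle 17 mm across, 38 to 76 mm above the shelf). Stiff (0.12 N m, about 3 N at the free end), stays where left.
- lever_end (a point): Middle of the free end of the lever's flat steel paddle, 58 mm above the shelf; axes turn with the lever. The paddle is 50 mm long from the hinge towards the cross plate, 8 mm thick, 43 to 73 mm above the shelf; opening swings this end out to caddy +x, at the start at most 31 mm from fin_grip.
- mark (a joint): Position of the index clip along the caddy edge, m: it equals the leg's pulled-out length at which the pointer lines up with the clip.
- mark_line (a point): Top centre of the small dark steel index clip (8 mm wide along caddy y, 14 mm along x, top 39 mm above the shelf) on the caddy's -x edge; axes as the caddy. The pointer is lined up when it has the same caddy y as this point.
- swab_jar: Bystander: closed clear swab jar, 68 mm across, 75 mm high, on the shelf to the +x side of the caddy; origin under its centre.
- face_brush: Bystander: pinkish silicone face brush lying on the -x side of the caddy, head 68 mm across and 24 mm high with the origin under it, handle 50 mm along its -y.
- cream_tin: Bystander: flat round tin, 60 mm across, 26 mm high, to the +x side of the caddy; origin under its centre.
- mirror: Bystander: round mirror on a stand, 200 mm high, far right; origin under its foot.
- shampoo: Bystander: white bottle, 60 mm across, 170 mm high, far left; origin under its centre.
- cup: Bystander: white cup, 72 mm across, 90 mm high, beyond the caddy's dish end; origin under its centre.
Things that resemble listed ones, but are neither listed nor needed, are in the scene too. There is more than one size of the dish; the one meant has the size given above.

How it is judged:
On the way, in this order (a step that is already met when the one before it is completed fails the run):
1. the turnbutton is turned across the dish rim (value of joint turnbutton below 0.15 rad and value of joint leg below 0.015 m), for 0.2 s.
2. the leg is held at the mark with the lever still open (y of pointer in the frame of mark_line between -0.006 and 0.006 m and value of joint lever above 0.15 rad), for 0.2 s.
3. the lever is squeezed shut with the leg at the mark (y of pointer in the frame of mark_line between -0.006 and 0.006 m and value of joint lever below 0.06 rad), for 0.2 s.
At the end, for the whole second after the job is handed in: Turnbutton within 0.15 rad of its secured stop, dish in its place, pointer within 6 mm of the index clip's centre along the caddy, cam lever within 0.06 rad of shut, and the fingers still pressing on both the leg's grip and the lever's paddle with over 3 N each (all of step 3 and value of joint turnbutton below 0.15 rad and contact force between the fingers and leg_c3 above 3 N and contact force between the fingers and lever_c1 above 3 N and horizontal distance between dish and caddy below 0.118 m and angle between dish's own z axis and vertical below 0.1 rad); the arm keeps its last pose, push and grip.
It fails at once if the lever is closed while the leg is away from the mark (more than 9 mm) (value of joint lever below 0.12 rad and (y of pointer in the frame of mark_line above 0.009 m or y of pointer in the frame of mark_line below -0.009 m)).
It fails at once if the index clip is shifted along the caddy (distance of mark_line from where it was at the start of the episode above 0.005 m).
It fails at once if the dish is shoved or lifted out of its place (distance of dish from where it was at the start of the episode above 0.012 m).
It fails at once if a bystander is disturbed (distance of any of swab_jar, face_brush, cream_tin, mirror, shampoo, cup from where it was at the start of the episode above 0.02 m).
It also fails if it takes over 42 s, if anything falls off the work surface, if the arm or the gripper's body presses on something with over 40 N, if the wrist force passes 120 N, or if a joint passes its speed limit or range.

### The arm

A 6-joint arm with a two-finger parallel gripper is mounted at the origin on the work surface. World frame = base frame: x ahead of the robot, y to its left, z up, the work surface at z = 0. Lengths are in m, angles in rad, forces in N, time in s.
With the tool pointing down it reaches from about 0.3 to 0.85 m from the base axis. Payload 5.4 kg.
Tool frame: the origin (TCP) lies midway between the tips of the shut fingers; the grasp point (between the pads) lies 19 mm behind it; z points along the fingers, y is the direction in which the jaws open and shut (so a half turn about z gives the same grasp; the last joint's range is limited). The gripper opens to 85 mm and grips with 20 to 120 N. Pads are 22 mm wide; open, the fingers measure 114 mm over their backs; the gripper's body (76 mm by 85 mm) begins 54 mm behind the grasp point. The pads swing forward as they close: fully open they stand 13 mm farther back than shut.
Start: joints at [0.925, 0.158, 1.597, -0, 1.386, -0.21], TCP at [0.243, 0.521, 0.231] pointing down, gripper open.
Joint ranges: [-2.91, 2.91], [-0.94, 2.29], [0.18, 2.7], [-1.29, 4.43], [0.17, 2.64], [-3, 3]. Speed limits (rad/s): [2.57, 2.57, 3.14, 3.14, 3.14, 3.14].

### API

Orientations are given as a unit quaternion [x, y, z, w].
In Python, from bench import r gives the robot as it stands. The module is installed in compiled form; this text tells all that it offers.
- The arm moves only by the tool send_rows, never from a script. Its arguments are lists of equal length, an entry for each row: "offset": the shift along the tool's x, y, z in units of 25 mm (1.0 is 25 mm), a list of three; "rotation": the turn, a rotation vector about the tool's x, y, z in units of 8 degrees (1.0 is 8 degrees), a list of three. In form: {"offset": [[tx, ty, tz], ...], "rotation": [[wx, wy, wz], ...]}. A call has 1 to 5 rows; each row shifts and turns the pose as measured when the row begins, along the tool's axes as they then stand; what a row does not reach is not made up. A row lasts 1/10 s, in which the tool goes at most 50 mm and 8.59 degrees, less where a joint would pass 70% of its speed; a pose out of reach is approached as far as the arm can. A call is refused whole if a number of a shift passes 1 or a number of a turn 1, either way. A call with a gripper value outside its range is refused whole. "claw" is the closure in counts, from 0 (fully open) to 255 (shut), set as the call begins (left out, the last holds). The fingers move at their own pace and stop on an object; "newtons" is the grip in N (left out, the last holds). Time passes only in rows, so rows that do not move let the fingers close. It gives the time, the measured TCP pose, the force and the opening at its end, in the units of the state.
- r.get_obs(): the state, without advancing time (a new reading comes with each control period).
- r.snapshot(name): name is "side" or "top"; returns (picture, depth): 420x560x3 uint8, blue, green, red; 420x560 float32, m along the optical axis (not along the pixel's ray), 0 where there is no reading.
- r.calibration(name): a dict with "K" (3x3 intrinsics, pixels), "distortion" ([k1, k2, p1, p2, k3] as OpenCV has them; the pictures are not rectified), "camera_from_world" (4x4, takes a point from world to camera coordinates). Camera axes: x right, y down, z forward; pixel columns grow to the right and rows downward; lengths in m; the calibration is good to about 2 mm. A picture is of the moment at which its call begins. calibration takes no time and is no camera call.
- r.close_job(): hands the job in, once; it reports no verdict.
The state is a dict: "t": time; "joints": joint angles; "qd": joint speeds; "joint_efforts": joint torques, N m; "tcp_pos": TCP position; "ee_rot": TCP orientation; "ft_force": force on the tool from outside, world axes, zero at the start; "torque": the same for the moment, N m; "gripper_width": finger opening in m.
Only numpy, scipy, OpenCV 4.12 (cv2) and the standard library are available. Lean on these libraries where they do the work, as an engineer would, in place of code of your own. Each camera call takes 0.05 s, during which the arm holds its last target.

## Working session

There is one attempt and no reset: what is moved stays moved. The work goes in short steps, Python scripts to look and compute and a tool call to move; the robot and the scene stay as the last step left them, time stands still between calls to the robot, and variables do not carry over. Pictures are saved under pics/ and viewed, and the job is handed in when it is done.

Besides the shell and the picture viewer there is one more tool, called in YAML: its name, and indented under it one key for each argument. send_rows: Moves the arm, as the interface text tells. Its arguments: {"type":"object","properties":{"offset":{"type":"array"},"rotation":{"type":"array"},"claw":{"type":"number"},"newtons":{"type":"number"}},"required":["offset","rotation"]}

```bash
mkdir -p pics
python3 - <<'E'
from bench import r
import cv2,numpy as np
print(r.get_obs())
for n in("side","top"):
    p,d=r.snapshot(n);cv2.imwrite(f"pics/{n}0.png",p);np.save(f"{n}0.npy",d);print(r.calibration(n))
E
```

```text
{'t': 0.0, 'joints': array([ 9.24862139e-01,  1.59033584e-01,  1.59821798e+00, -1.99877347e-05,
        1.38618739e+00, -2.10126203e-01]), 'qd': array([0.00124604, 0.00032256, 0.00057067, 0.00013201, 0.00013615,
       0.00014384]), 'joint_efforts': array([-4.83243566e-04, -3.95991790e+01, -3.31432557e+01, -1.75119239e-04,
        8.40804249e-03, -1.12331392e-06]), 'tcp_pos': array([0.24240787, 0.52075523, 0.23033272]), 'ee_rot': array([ 2.16181764e-01,  9.76352699e-01, -8.43948081e-04, -3.74245727e-04]), 'ft_force': array([ 0.40475133,  0.05903304, -0.59558941]), 'torque': array([ 0.02930091, -0.01536524, -0.05324387]), 'gripper_width': 0.0855298694740168}
{'K': array([[417.87298198,   0.        , 279.53226588],
       [  0.        , 417.87298198, 208.28872885],
       [  0.        ,   0.        ,   1.        ]]), 'distortion': array([-0.02929927,  0.        ,  0.        ,  0.        ,  0.        ]), 'camera_from_world': array([[-0.96880886, -0.24773528, -0.00605129,  0.56133011],
       [-0.18054159,  0.722343  , -0.66755174,  0.14436674],
       [ 0.16974722, -0.64563754, -0.74453882,  0.94716114],
       [ 0.        ,  0.        ,  0.        ,  1.        ]])}
{'K': array([[443.63409926,   0.        , 289.8682243 ],
       [  0.        , 443.63409926, 200.68946445],
       [  0.        ,   0.        ,   1.        ]]), 'distortion': array([-0.02501178,  0.        ,  0.        ,  0.        ,  0.        ]), 'camera_from_world': array([[ 0.00833531, -0.99990263,  0.01119171, -0.02615615],
       [-0.99567893, -0.00933423, -0.09239235,  0.59072978],
       [ 0.09248782, -0.01037323, -0.99565978,  1.30506463],
       [ 0.        ,  0.        ,  0.        ,  1.        ]])}
```

View pics/top0.png

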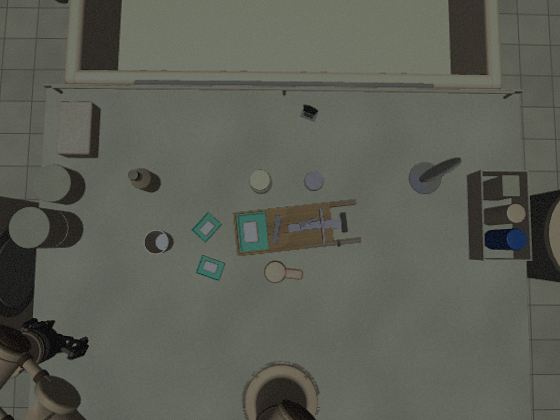

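View pics/side0.png

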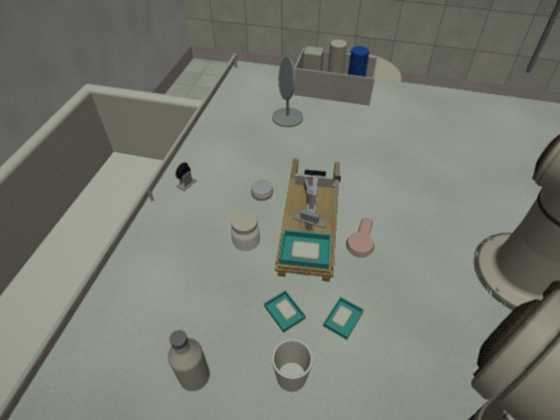

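The caddy is at top (236–360, 200–255); the dish at its +y end (252,232) is the large one inside the fences, and the small turquoise ones at (207,227) and (210,267) are decoys. Next, an enlarged crop.

Run:
```python
import cv2,numpy as np
def g(p):return (255*(p/255.)**0.6).astype(np.uint8)
p=cv2.imread("pics/top0.png");c=g(p[190:270,225:370]);cv2.imwrite("pics/top0c.png",cv2.resize(c,None,fx=5.5,fy=5.5,interpolation=cv2.INTER_CUBIC))
p=cv2.imread("pics/side0.png");c=g(p[150:285,270:350]);cv2.imwrite("pics/side0c.png",cv2.resize(c,None,fx=4.4,fy=4.4,interpolation=cv2.INTER_CUBIC))
```

```text
(no output)
```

View pics/top0c.png

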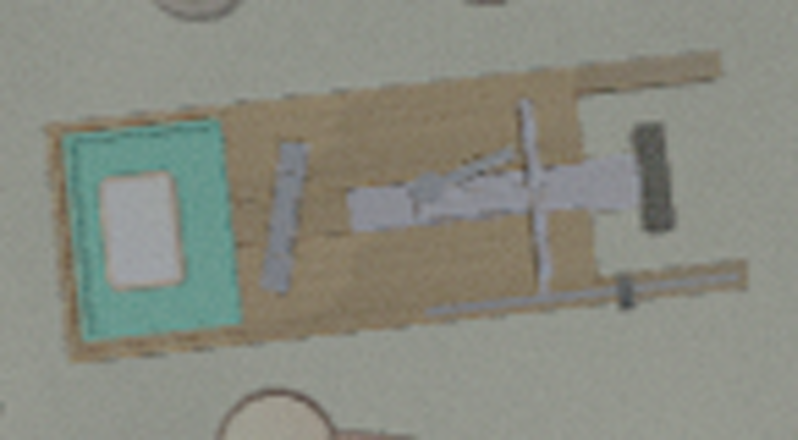

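View pics/side0c.png

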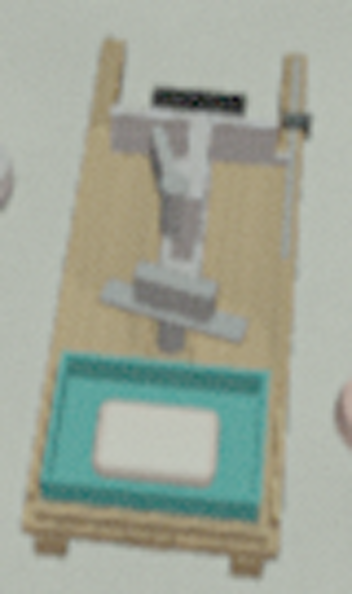

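The crop shows the turnbutton bar standing along caddy x at about (285,218), i.e. open. The open lever is on the +x side of the fin, the cross plate at (535,200), and the dark clip on the −x rail at (625,292). The dark block at (655,178) is only a leg foot. I'll compute poses next.

```bash
cat > h.py <<'E'
import numpy as np,cv2
from bench import r
def ray(n,uv,z):
    c=r.calibration(n);T=c["camera_from_world"];R,t=T[:3,:3],T[:3,3]
    p=cv2.undistortPoints(np.array([[uv]],float),c["K"],c["distortion"])[0,0]
    d=R.T@np.array([p[0],p[1],1]);o=-R.T@t
    return o+d*(z-o[2])/d[2]
def proj(n,P):
    c=r.calibration(n);T=c["camera_from_world"]
    return cv2.projectPoints(np.atleast_2d(P).astype(float),cv2.Rodrigues(T[:3,:3])[0],T[:3,3],c["K"],c["distortion"])[0][:,0]
def tc(a,b,s=5.5,o=(225,190)):return (o[0]+(a+.5)/s-.5,o[1]+(b+.5)/s-.5)
E
python3 - <<'E'
from h import *
from scipy.optimize import least_squares
def fit(name,pts,mod):
    W=np.array([ray(name,p,.03)[:2] for p in pts]);M=np.array(mod)
    A=M-M.mean(0);B=W-W.mean(0)
    a=np.arctan2((A[:,0]*B[:,1]-A[:,1]*B[:,0]).sum(),(A*B).sum())
    R=np.array([[np.cos(a),-np.sin(a)],[np.sin(a),np.cos(a)]]);t=W.mean(0)-R@M.mean(0)
    print(name,"yaw",np.degrees(a),"t",t,"res mm",(1000*(W-(M@R.T+t))).round(1).tolist());return R,t
mod=[(.065,.16),(-.065,.16),(.065,-.211),(-.065,-.211)]
R,t=fit("top",[tc(47,125),tc(72,360),tc(721,52),tc(747,290)],mod)
s=lambda a,b:tc(a,b,4.4,(270,150))
R2,t2=fit("side",[s(22,520),s(277,540),s(115,40),s(295,55)],mod)
def loc(R,t,n,uv,z):return (R.T@(ray(n,uv,z)[:2]-t)*1000).round(1)
for nm,uv,z in [("clip",(625,288),.039),("plate+x",(525,102),.075),("plate-x",(543,290),.06),("plate centre",(534,195),.075),("dish c",(153,230),.052),("bar e1",(295,143),.06),("bar e2",(274,290),.06),("lever end",(515,157),.073),("pointer tip?",(545,293),.046)]:
    print(nm,loc(R,t,"top",tc(*uv),z))
for nm,uv,z in [("clip",(296,118),.039),("ridge top c",(178,285),.085),("pointer",(278,158),.046)]:
    print("side",nm,loc(R2,t2,"side",s(*uv),z))
piv=R@[0,.035]+t;print("pivot",piv)
fg=R@[0,-.084]+t;print("fin",fg, "R",R)
for nm,P in [("ridge top",[*piv,.085]),("fin",[*fg,.075]),("foot",[*(R@[.0,-.098]+t),.075])]:
    print(nm,proj("top",P),(proj("top",P)-[225,190])*5.5,(proj("side",P)-[270,150])*4.4)
E
```

```text
top yaw 6.541147952281604 t [ 0.50893914 -0.01720455] res mm [[-1.1, -0.8], [1.4, -2.0], [-0.0, 0.7], [-0.3, 2.1]]
side yaw 6.749987980454104 t [ 0.50749806 -0.01716379] res mm [[-0.7, -1.3], [2.3, -5.4], [-8.9, 2.5], [7.3, 4.2]]
clip [ -56.8 -142.1]
plate+x [ 46.1 -96.6]
plate-x [-53.  -96.3]
plate centre [ -3.  -95.9]
dish c [  0.5 106.1]
bar e1 [38.2 26.1]
bar e2 [-38.   45.1]
lever end [ 17.9 -88.3]
pointer tip? [-54.8 -98.4]
side clip [ -59.7 -140.9]
side ridge top c [-1.7 40.8]
side pointer [-50.3 -98.5]
pivot [0.50495205 0.01756761]
fin [ 0.51850814 -0.10065773] R [[ 0.9934903  -0.11391674]
 [ 0.11391674  0.9934903 ]]
ridge top [[276.36714074 228.67849368]] [[282.51927409 212.73171524]] [[170.98150342 274.02412457]]
fin [[317.4836247  224.42852662]] [[508.65993584 189.35689639]] [[188.86465035 129.71082077]]
foot [[322.30141909 223.91692296]] [[535.15780502 186.54307627]] [[190.88371072 112.80025648]]
```

```bash
cat >> h.py <<'E'
def st():
    o=r.get_obs();q=o["ee_rot"]
    from scipy.spatial.transform import Rotation as Ro
    M=Ro.from_quat(q).as_matrix();th=np.degrees(np.arctan2(M[1,1],M[0,1]))
    print("t %.2f"%o["t"],"tcp",(o["tcp_pos"]*1000).round(1),"yaw_y %.2f"%th,"tilt",M[:2,2].round(4),"F",o["ft_force"].round(1),"w %.1f"%(o["gripper_width"]*1000),"j",o["joints"].round(2));return o,M,th
def togo(P,yaw):
    """units left: offset in tool axes after turning to yaw, and rotvec in tool axes"""
    from scipy.spatial.transform import Rotation as Ro
    o,M,th=st();a=np.radians(yaw)
    T=np.array([[-np.sin(a),np.cos(a),0],[np.cos(a),np.sin(a),0],[0,0,-1]]).T
    d=np.array(P)-o["tcp_pos"]
    print("off units now-axes",(M.T@d/.025).round(2),"final-axes",(T.T@d/.025).round(2),"rot units",(np.degrees(Ro.from_matrix(M.T@T).as_rotvec())/8).round(2))
E
python3 - <<'E'
from h import *
togo([.505,.0175,.20],82.5)
E
```

```text
t 0.10 tcp [242.4 520.8 230.4] yaw_y 65.03 tilt [-0.001  -0.0013] F [ 0.2 -0.1 -0.4] w 85.9 j [ 0.92  0.16  1.6   0.    1.39 -0.21]
off units now-axes [-18.02 -13.81   1.23] final-axes [-13.04 -18.59   1.22] rot units [-0.01 -0.   -2.18]
```

send_rows:
  offset:
    - [0,0,0]
    - [0,0,0]
    - [0,0,0]
  rotation:
    - [0,0,-0.8]
    - [0,0,-0.8]
    - [0,0,-0.6]
  claw: 0
  newtons: 40

```text
t: 0.4
tcp_pos: [0.2418, 0.5199, 0.2285]
ee_rot: [0.059, 0.998, -0.002, -0.001]
ft_force: [0.2, -0.1, 0.4]
gripper_width: 0.0854
```

Run:
```python
from h import *
togo([.505,.0175,.20],82.5)
print(ray("top",(143,180),.1),ray("top",(260,178),.075))
```

```text
t 0.40 tcp [241.8 519.9 228.5] yaw_y 83.26 tilt [-0.0031 -0.0042] F [ 0.2 -0.1  0.4] w 85.4 j [ 0.92  0.16  1.6  -0.    1.39 -0.53]
off units now-axes [-12.82 -18.72   1.19] final-axes [-13.06 -18.55   1.14] rot units [-0.03 -0.02  0.09]
[0.63948234 0.39880815 0.1       ] [0.65198034 0.06699031 0.075     ]
```

send_rows:
  offset:
    - [-0.65,-1,0]
    - [-0.65,-1,0]
    - [-0.65,-1,0]
    - [-0.65,-1,0]
    - [-0.65,-1,0]
  rotation:
    - [0,0,0]
    - [0,0,0]
    - [0,0,0]
    - [0,0,0]
    - [0,0,0]

```text
t: 0.9
tcp_pos: [0.3071, 0.3834, 0.2259]
ee_rot: [0.054, 0.999, -0.004, -0.003]
ft_force: [-0.5, -0.0, 0.1]
gripper_width: 0.0856
```

send_rows:
  offset:
    - [-0.65,-1,0]
    - [-0.65,-1,0]
    - [-0.65,-1,0]
    - [-0.65,-1,0]
    - [-0.65,-1,0]
  rotation:
    - [0,0,0]
    - [0,0,0]
    - [0,0,0]
    - [0,0,0]
    - [0,0,0]

```text
t: 1.4
tcp_pos: [0.3747, 0.244, 0.2242]
ee_rot: [0.054, 0.999, -0.005, -0.005]
ft_force: [0.4, 0.6, -0.0]
gripper_width: 0.0853
```

Run:
```python
from h import *
togo([.505,.0175,.20],82.5)
```

```text
t 1.40 tcp [374.7 244.  224.2] yaw_y 83.81 tilt [-0.0102 -0.0086] F [ 0.4  0.6 -0. ] w 85.3 j [ 0.31 -0.17  1.94 -0.01  1.39 -1.15]
off units now-axes [-6.17 -8.43  0.99] final-axes [-6.35 -8.3   0.97] rot units [-0.07 -0.07  0.16]
```

send_rows:
  offset:
    - [-0.75,-1,0.1]
    - [-0.75,-1,0.1]
    - [-0.75,-1,0.1]
    - [-0.75,-1,0.1]
    - [-0.75,-1,0.1]
  rotation:
    - [0,0,0.1]
    - [0,0,0]
    - [0,0,0]
    - [0,0,0]
    - [0,0,0]

```text
t: 1.9
tcp_pos: [0.4537, 0.1025, 0.2103]
ee_rot: [0.061, 0.998, -0.005, -0.006]
ft_force: [0.7, -0.0, -0.2]
gripper_width: 0.0853
```

send_rows:
  offset:
    - [-0.7,-0.9,0.1]
    - [-0.6,-0.8,0.1]
    - [-0.4,-0.5,0.1]
    - [0,0,0]
  rotation:
    - [0,0,0]
    - [0,0,0]
    - [0,0,0]
    - [0,0,0]

```text
t: 2.3
tcp_pos: [0.4902, 0.0371, 0.2007]
ee_rot: [0.064, 0.998, -0.005, -0.007]
ft_force: [-0.2, -0.5, 0.4]
gripper_width: 0.0858
```

Run:
```python
from h import *
togo([.505,.0175,.066],82.5)
```

```text
t 2.30 tcp [490.2  37.1 200.7] yaw_y 82.70 tilt [-0.0151 -0.0082] F [-0.2 -0.5  0.4] w 85.8 j [-0.16 -0.02  1.85 -0.01  1.33 -1.6 ]
off units now-axes [-0.76 -0.65  5.38] final-axes [-0.69 -0.7   5.39] rot units [-0.07 -0.1   0.02]
```

send_rows:
  offset:
    - [-0.7,-0.7,0.5]
    - [0,0,1]
    - [0,0,1]
    - [0,0,1]
    - [0,0,0]
  rotation:
    - [-0.05,-0.1,0]
    - [0,0,0]
    - [0,0,0]
    - [0,0,0]
    - [0,0,0]

```text
t: 2.8
tcp_pos: [0.5047, 0.0208, 0.1112]
ee_rot: [0.062, 0.998, -0.0, 0.0]
ft_force: [0.1, 0.4, 0.1]
gripper_width: 0.0852
```

Run:
```python
from h import *
togo([.505,.0175,.066],82.5)
for n in("side","top"):
    p,d=r.snapshot(n);p=(255*(p/255.)**0.6).astype(np.uint8)
    c=p[190:270,225:370] if n=="top" else p[130:285,230:370]
    cv2.imwrite(f"pics/{n}1.png",cv2.resize(c,None,fx=3.8,fy=3.8,interpolation=cv2.INTER_CUBIC))
```

```text
t 2.80 tcp [504.7  20.8 111.2] yaw_y 82.84 tilt [ 0.0006 -0.0004] F [0.1 0.4 0.1] w 85.2 j [-0.2   0.11  1.9  -0.    1.13 -1.64]
off units now-axes [-0.03 -0.13  1.81] final-axes [-0.03 -0.13  1.81] rot units [-0.    0.    0.04]
```

View pics/side1.png

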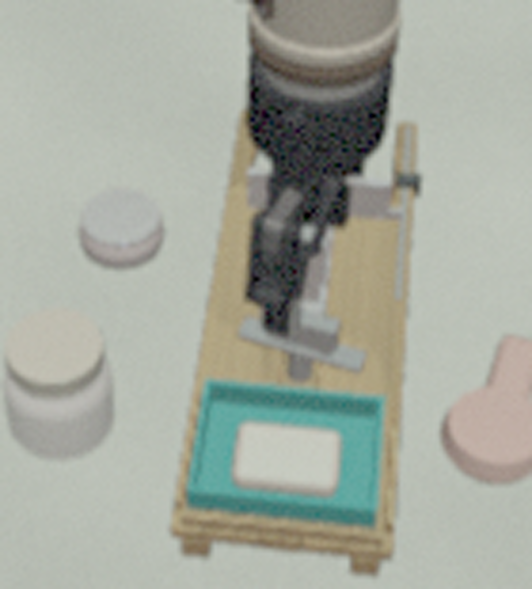

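View pics/top1.png

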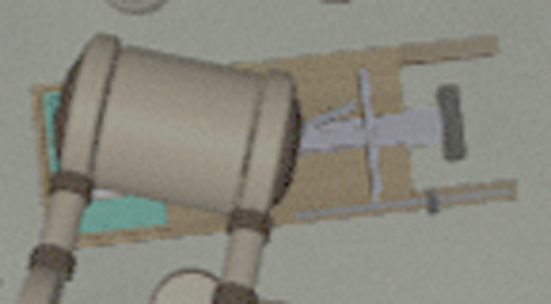

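Run:
```python
from h import *
o,M,th=st()
t=o["tcp_pos"]
for s in(1,-1):
    P=t+s*.05*M[:,1]-.013*M[:,2];print(((proj("side",P)-[230,130])*3.8).round(0), )
for P in([.505,.0175,.085],[.505,.0175,.058]):print(((proj("side",P)-[230,130])*3.8).round(0))
```

```text
t 2.90 tcp [507.6  20.2 114.8] yaw_y 82.85 tilt [ 0.0074 -0.0018] F [-0.   0.3  1.1] w 85.7 j [-0.2   0.1   1.9  -0.    1.13 -1.64]
[[269. 327.]]
[[325. 210.]]
[[300. 313.]]
[[298. 341.]]
```

send_rows:
  offset:
    - [0.05,-0.15,0.7]
    - [0,0,0.7]
    - [0,0,0.4]
    - [0,0,0]
  rotation:
    - [0,0,0]
    - [0,0,0]
    - [0,0,0]
    - [0,0,0]

```text
t: 3.3
tcp_pos: [0.5119, 0.0171, 0.0766]
ee_rot: [0.061, 0.998, -0.001, 0.01]
ft_force: [0.7, -0.6, 0.8]
gripper_width: 0.0854
```

Run:
```python
from h import *
togo([.505,.0175,.066],82.5)
```

```text
t 3.30 tcp [511.9  17.1  76.6] yaw_y 82.99 tilt [ 0.0207 -0.0041] F [ 0.7 -0.6  0.8] w 85.4 j [-0.2   0.16  1.92  0.    1.04 -1.65]
off units now-axes [ 0.28 -0.02  0.42] final-axes [ 0.27 -0.02  0.42] rot units [-0.01  0.15  0.06]
```

send_rows:
  offset:
    - [0.3,0,0.35]
    - [0,0,0]
    - [0,0,0]
  rotation:
    - [0,0.15,0]
    - [0,0,0]
    - [0,0,0]

```text
t: 3.6
tcp_pos: [0.5061, 0.018, 0.07]
ee_rot: [0.061, 0.998, -0.001, 0.001]
ft_force: [0.4, 0.2, 0.3]
gripper_width: 0.0854
```

Run:
```python
from h import *
togo([.505,.0175,.066],82.5)
```

```text
t 3.60 tcp [506.1  18.   70. ] yaw_y 83.02 tilt [ 0.0027 -0.0022] F [0.4 0.2 0.3] w 85.4 j [-0.2   0.17  1.92 -0.    1.04 -1.65]
off units now-axes [ 0.04 -0.03  0.16] final-axes [ 0.04 -0.03  0.16] rot units [-0.01  0.02  0.07]
```

send_rows:
  offset:
    - [0.05,0,0.12]
    - [0,0,0]
    - [0,0,0]
    - [0,0,0]
    - [0,0,0]
  rotation:
    - [0,0,0.05]
    - [0,0,0]
    - [0,0,0]
    - [0,0,0]
    - [0,0,0]
  claw: 255
  newtons: 40

```text
t: 4.1
tcp_pos: [0.5055, 0.0178, 0.0679]
ee_rot: [0.065, 0.998, -0.001, 0.002]
ft_force: [-2.8, -14.0, 6.1]
gripper_width: 0.0123
```

Run:
```python
from h import *
togo([.505,.0175,.066],82.5)
```

```text
t 4.10 tcp [505.5  17.8  67.9] yaw_y 82.60 tilt [ 0.0045 -0.0031] F [ -2.8 -14.    6.1] w 12.3 j [-0.2   0.17  1.93 -0.    1.03 -1.64]
off units now-axes [ 0.02 -0.01  0.08] final-axes [ 0.02 -0.02  0.08] rot units [-0.02  0.03  0.01]
```

send_rows:
  offset:
    - [0,-0.06,0]
    - [0,0,0]
  rotation:
    - [0,0,0]
    - [0,0,0]

```text
t: 4.3
tcp_pos: [0.5054, 0.0173, 0.0681]
ee_rot: [0.065, 0.998, -0.0, 0.002]
ft_force: [-0.5, -1.2, 0.5]
gripper_width: 0.0111
```

send_rows:
  offset:
    - [0,0,0]
    - [0,0,0]
  rotation:
    - [0,0,0.7]
    - [0,0,0.7]

```text
t: 4.5
tcp_pos: [0.5054, 0.0171, 0.0681]
ee_rot: [0.165, 0.986, -0.0, 0.002]
ft_force: [-0.3, 1.3, 0.9]
gripper_width: 0.011
```

Run:
```python
from h import *
togo([.505,.0175,.066],6.5)
```

```text
t 4.50 tcp [505.4  17.1  68.1] yaw_y 71.04 tilt [ 0.0049 -0.0012] F [-0.3  1.3  0.9] w 11.0 j [-0.21  0.17  1.93 -0.    1.03 -1.45]
off units now-axes [0.02 0.01 0.08] final-axes [ 0.02 -0.02  0.08] rot units [0.02 0.03 8.07]
```

send_rows:
  offset:
    - [0,0,0]
    - [0,0,0]
    - [0,0,0]
    - [0,0,0]
    - [0,0,0]
  rotation:
    - [0,0,0.9]
    - [0,0,0.9]
    - [0,0,0.9]
    - [0,0,0.9]
    - [0,0,0.9]

```text
t: 5.0
tcp_pos: [0.5052, 0.0167, 0.0681]
ee_rot: [0.473, 0.881, 0.0, 0.002]
ft_force: [-0.2, 0.6, 0.4]
gripper_width: 0.0106
```

Run:
```python
from h import *
togo([.505,.0175,.066],6.5)
```

```text
t 5.00 tcp [505.2  16.7  68.1] yaw_y 33.60 tilt [ 0.0042 -0.0022] F [-0.2  0.6  0.4] w 10.6 j [-0.21  0.17  1.93 -0.    1.03 -0.79]
off units now-axes [0.03 0.01 0.08] final-axes [ 0.03 -0.    0.08] rot units [0.02 0.03 3.39]
```

send_rows:
  offset:
    - [0,0,0]
    - [0,0,0]
    - [0,0,0]
    - [0,0,0]
    - [0,0,0]
  rotation:
    - [0,0,0.9]
    - [0,0,0.9]
    - [0,0,0.8]
    - [0,0,0.7]
    - [0,0,0.1]

```text
t: 5.5
tcp_pos: [0.5048, 0.0165, 0.0681]
ee_rot: [0.674, 0.739, -0.0, 0.002]
ft_force: [-0.3, 1.4, 0.7]
gripper_width: 0.0108
```

Run:
```python
from h import *
o,_,_=st();print(o["torque"])
togo([.505,.0175,.066],6.5)
for n in("side",):
    p,d=r.snapshot(n);p=(255*(p/255.)**0.6).astype(np.uint8)
    c=p[130:285,230:370]
    cv2.imwrite(f"pics/{n}2.png",cv2.resize(c,None,fx=3.8,fy=3.8,interpolation=cv2.INTER_CUBIC))
```

```text
t 5.50 tcp [504.8  16.5  68.1] yaw_y 5.31 tilt [ 0.0033 -0.0031] F [-0.3  1.4  0.7] w 10.8 j [-0.21  0.17  1.93 -0.    1.03 -0.3 ]
[ 0.18444864 -0.01272016  0.60499223]
t 5.50 tcp [504.8  16.5  68.1] yaw_y 5.31 tilt [ 0.0033 -0.0031] F [-0.3  1.4  0.7] w 10.8 j [-0.21  0.17  1.93 -0.    1.03 -0.3 ]
off units now-axes [0.04 0.01 0.08] final-axes [0.04 0.01 0.08] rot units [ 0.02  0.02 -0.15]
```

View pics/side2.png

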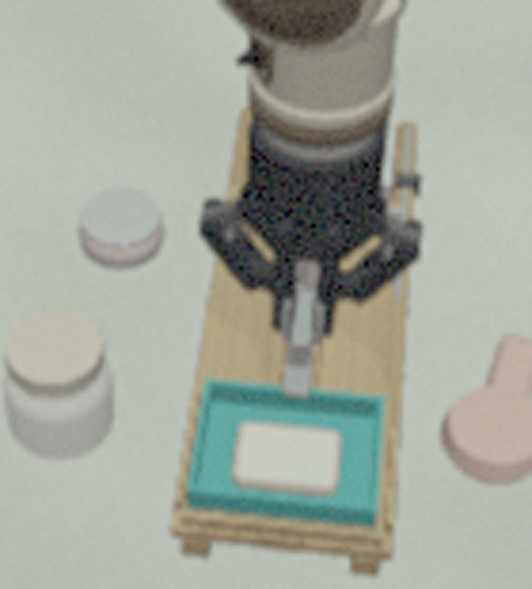

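The bar at side crop (300,350) now lies along the caddy's y with its end over the dish rim. The torque of 0.6 N m about z shows it is against the stop. I'll release and lift.

send_rows:
  offset:
    - [0,0,0]
    - [0,0,0]
    - [0,0,0]
    - [0,0,0]
    - [0,0,-0.3]
  rotation:
    - [0,0,0]
    - [0,0,0]
    - [0,0,0]
    - [0,0,0]
    - [0,0,0]
  claw: 0

```text
t: 6.05
tcp_pos: [0.5039, 0.0162, 0.0747]
ee_rot: [0.672, 0.741, -0.001, 0.001]
ft_force: [0.1, 0.1, 0.2]
gripper_width: 0.0819
```

send_rows:
  offset:
    - [0,0,-0.8]
    - [0,0,-0.9]
    - [0,0,-0.6]
    - [0,0,0]
  rotation:
    - [0,0,0]
    - [0,0,0]
    - [0,0,0]
    - [0,0,0]

```text
t: 6.45
tcp_pos: [0.5044, 0.0162, 0.1366]
ee_rot: [0.672, 0.741, -0.0, 0.002]
ft_force: [0.4, 0.4, -0.1]
gripper_width: 0.0854
```

Run:
```python
from h import *
R=np.array([[0.9934903,-0.11391674],[0.11391674,0.9934903]]);t=np.array([0.50893914,-0.01720455])
# offset correction from gripped pivot (x from ridge grasp)
print("fin+6mm", R@[0,-.078]+t)
togo([*(R@[0,-.078]+t),.13],6.5)
for n in("side",):
    p,d=r.snapshot(n);p=(255*(p/255.)**0.6).astype(np.uint8)
    c=p[130:285,230:370]
    cv2.imwrite(f"pics/{n}3.png",cv2.resize(c,None,fx=3.8,fy=3.8,interpolation=cv2.INTER_CUBIC))
```

```text
fin+6mm [ 0.51782465 -0.09469679]
t 6.45 tcp [504.4  16.2 136.6] yaw_y 5.61 tilt [ 0.0028 -0.0036] F [ 0.4  0.4 -0.1] w 85.4 j [-0.21  0.07  1.89 -0.    1.18 -0.3 ]
off units now-axes [-4.46  0.1   0.28] final-axes [-4.47  0.03  0.26] rot units [ 0.02  0.03 -0.11]
```

View pics/side3.png

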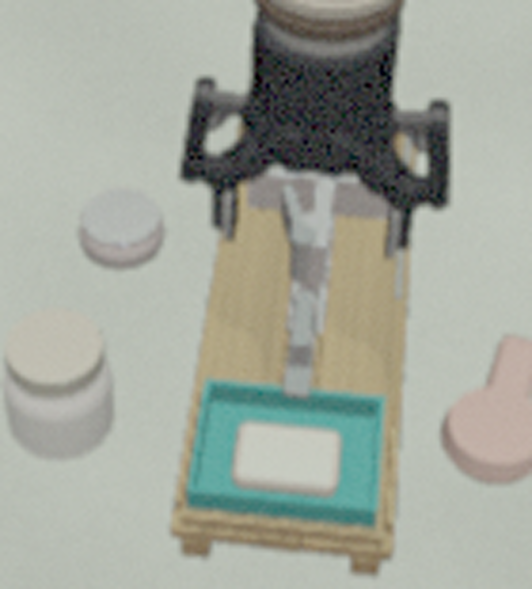

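send_rows:
  offset:
    - [-0.9,0,0]
    - [-1,0,0]
    - [-1,0,0]
    - [-0.9,0,0]
    - [-0.5,0,0]
  rotation:
    - [0,0,-0.11]
    - [0,0,0]
    - [0,0,0]
    - [0,0,0]
    - [0,0,0]
  claw: 30

```text
t: 7.0
tcp_pos: [0.5132, -0.0915, 0.1312]
ee_rot: [0.664, 0.748, -0.002, -0.002]
ft_force: [0.4, 0.4, -0.4]
gripper_width: 0.0756
```

Run:
```python
from h import *
togo([0.5178,-.0947,.041],6.5)
for n in("side","top"):
    p,d=r.snapshot(n);p=(255*(p/255.)**0.6).astype(np.uint8)
    c=p[190:270,225:370] if n=="top" else p[100:255,230:370]
    cv2.imwrite(f"pics/{n}4.png",cv2.resize(c,None,fx=3.8,fy=3.8,interpolation=cv2.INTER_CUBIC))
```

```text
t 7.00 tcp [513.2 -91.5 131.2] yaw_y 6.76 tilt [-0.005  -0.0005] F [ 0.4  0.4 -0.4] w 75.6 j [-0.41  0.13  1.84 -0.    1.18 -0.52]
off units now-axes [-0.15  0.18  3.61] final-axes [-0.15  0.17  3.61] rot units [-0.04 -0.    0.03]
```

View pics/side4.png

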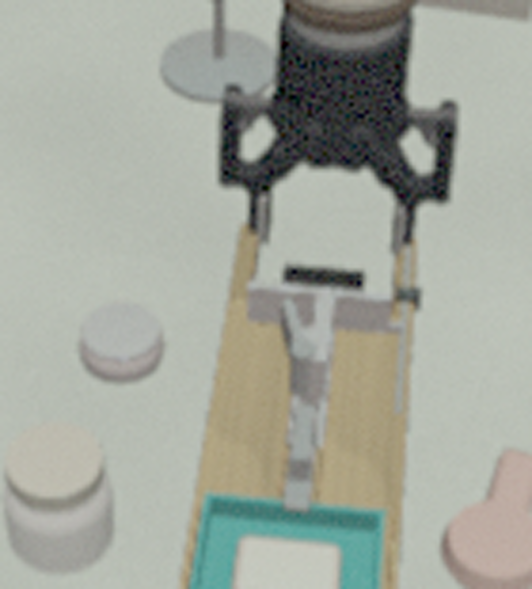

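View pics/top4.png

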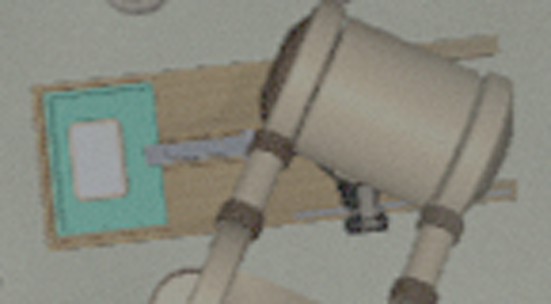

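send_rows:
  offset:
    - [-0.05,0.17,0.8]
    - [0,0,0.9]
    - [0,0,0.7]
    - [0,0,0]
  rotation:
    - [-0.04,0,0]
    - [0,0,0]
    - [0,0,0]
    - [0,0,0]

```text
t: 7.5
tcp_pos: [0.5173, -0.0883, 0.0688]
ee_rot: [0.664, 0.748, 0.001, -0.001]
ft_force: [0.1, 0.2, -1.1]
gripper_width: 0.0753
```

Run:
```python
from h import *
togo([0.5176,-.0927,.041],6.5)
```

```text
t 7.50 tcp [517.3 -88.3  68.8] yaw_y 6.77 tilt [0.0002 0.0026] F [ 0.1  0.2 -1.1] w 75.3 j [-0.4   0.22  1.87  0.    1.05 -0.52]
off units now-axes [-0.18 -0.01  1.11] final-axes [-0.18 -0.01  1.11] rot units [ 0.   -0.02  0.03]
```

send_rows:
  offset:
    - [-0.1,0,0.5]
    - [0,0,0.5]
    - [0,0,0]
    - [0,0,0]
  rotation:
    - [0,0,0]
    - [0,0,0]
    - [0,0,0]
    - [0,0,0]

```text
t: 7.9
tcp_pos: [0.5183, -0.0894, 0.0432]
ee_rot: [0.663, 0.748, 0.001, -0.0]
ft_force: [-0.6, -0.3, 0.1]
gripper_width: 0.0755
```

Run:
```python
from h import *
togo([0.5176,-.0927,.041],6.5)
for n in("side",):
    p,d=r.snapshot(n);p=(255*(p/255.)**0.6).astype(np.uint8)
    c=p[120:250,270:370]
    cv2.imwrite(f"pics/{n}5.png",cv2.resize(c,None,fx=4.5,fy=4.5,interpolation=cv2.INTER_CUBIC))
```

```text
t 7.90 tcp [518.3 -89.4  43.2] yaw_y 6.88 tilt [0.0015 0.0026] F [-0.6 -0.3  0.1] w 75.5 j [-0.4   0.27  1.88  0.    1.   -0.52]
off units now-axes [-0.13 -0.04  0.09] final-axes [-0.13 -0.04  0.09] rot units [ 0.01 -0.02  0.05]
```

View pics/side5.png

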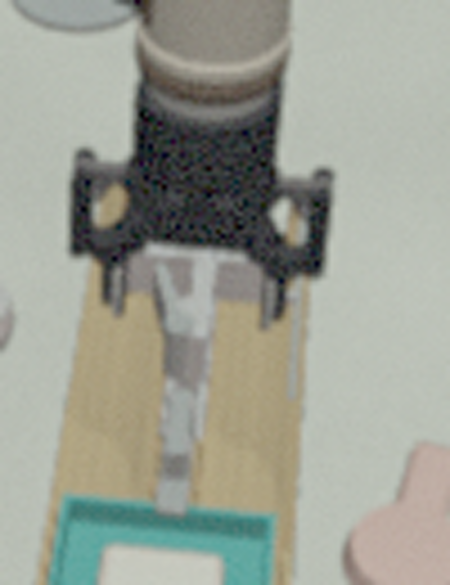

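Both fingers straddle fin and open lever in front of the cross plate. Pulling starts now.

send_rows:
  offset:
    - [-0.3,-0.03,0.05]
    - [-0.3,0,0]
    - [0,0,0]
  rotation:
    - [0,0,0.05]
    - [0,0,0]
    - [0,0,0]

```text
t: 8.25
tcp_pos: [0.5196, -0.105, 0.0425]
ee_rot: [0.666, 0.746, 0.002, -0.0]
ft_force: [-0.5, 2.3, -1.7]
gripper_width: 0.0756
```

```bash
cat >> h.py <<'E'
Rc=np.array([[0.9934903,-0.11391674],[0.11391674,0.9934903]]);tc0=np.array([0.50893914,-0.01720455])
def cad():
    o,M,th=st();print("caddy xy mm",(Rc.T@(o["tcp_pos"][:2]-tc0)*1000).round(1),"F caddy",(Rc.T@o["ft_force"][:2]).round(1))
E
python3 -c "
from h import *
cad()"
```

```text
t 8.25 tcp [ 519.6 -105.    42.5] yaw_y 6.46 tilt [0.002  0.0036] F [-0.5  2.3 -1.7] w 75.6 j [-0.43  0.28  1.87  0.    1.   -0.55]
caddy xy mm [  0.6 -88.5] F caddy [-0.3  2.3]
```

send_rows:
  offset:
    - [-0.4,0,0]
    - [-0.4,0,0]
    - [-0.4,0,0]
    - [-0.2,0,0]
    - [0,0,0]
  rotation:
    - [0,0,0]
    - [0,0,0]
    - [0,0,0]
    - [0,0,0]
    - [0,0,0]

```text
t: 8.75
tcp_pos: [0.5239, -0.141, 0.0424]
ee_rot: [0.666, 0.746, 0.003, -0.001]
ft_force: [0.5, 3.4, -0.9]
gripper_width: 0.0754
```

Run:
```python
from h import *
cad()
for n in("side","top"):
    p,d=r.snapshot(n);cv2.imwrite(f"pics/{n}6r.png",p);p=(255*(p/255.)**0.6).astype(np.uint8)
    c=p[200:270,280:370] if n=="top" else p[120:250,270:370]
    f=7 if n=="top" else 4.5
    cv2.imwrite(f"pics/{n}6.png",cv2.resize(c,None,fx=f,fy=f,interpolation=cv2.INTER_CUBIC))
```

```text
t 8.75 tcp [ 523.9 -141.    42.4] yaw_y 6.42 tilt [0.0023 0.0068] F [ 0.5  3.4 -0.9] w 75.4 j [-0.49  0.31  1.83  0.01  1.01 -0.61]
caddy xy mm [   0.7 -124.7] F caddy [0.9 3.3]
```

View pics/side6.png

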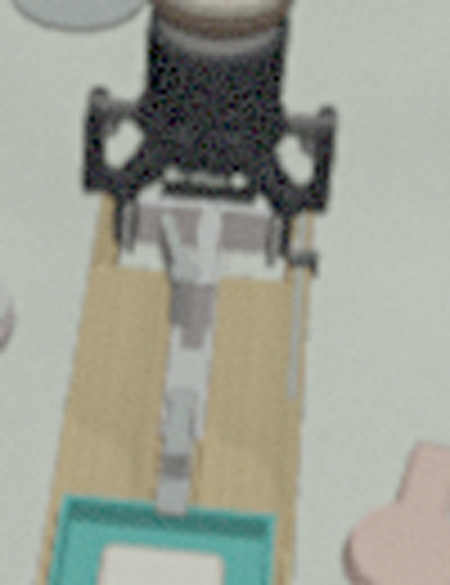

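View pics/top6.png

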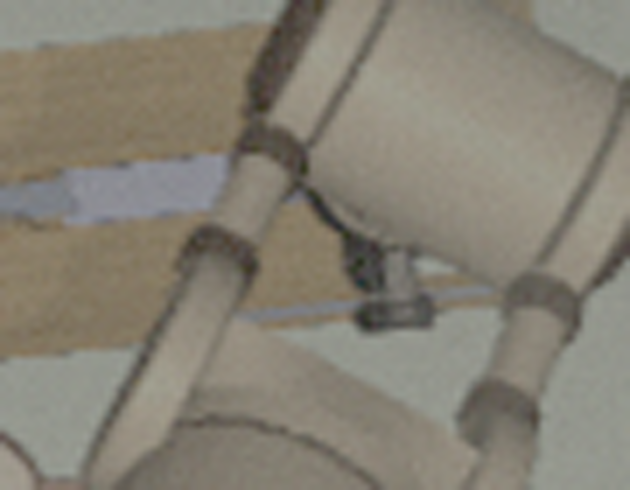

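The arm hides the pointer in both views. I'll refine the clip position from the initial pictures, using intensity profiles along the rail.

Run:
```python
from h import *
for n in("top","side"):
    g=cv2.GaussianBlur(cv2.imread(f"pics/{n}0.png").astype(np.float32),(0,0),.6)
    def prof(x,z,ys):
        P=np.array([[*(Rc@[x,y]+tc0),z] for y in ys]);uv=proj(n,P).astype(np.float32)
        return cv2.remap(g,uv[None,:,0],uv[None,:,1],cv2.INTER_CUBIC)[0].mean(1)
    ys=np.arange(-.166,-.08,.002)
    for x,z in((-.062,.039),(-.058,.039),(-.056,.046),(-.052,.046),(-.040,.06)):
        print(n,x,z);print(" ".join(f"{-y*1000:.0f}:{v:.0f}" for y,v in zip(ys,prof(x,z,ys))))
c=cv2.imread("pics/side0.png")[168:200,320:350];cv2.imwrite("pics/z1.png",cv2.resize(c,None,fx=14,fy=14,interpolation=cv2.INTER_CUBIC)*1)
c=cv2.imread("pics/top0.png")[230:250,310:365];cv2.imwrite("pics/z2.png",np.clip(cv2.resize(c,None,fx=14,fy=14,interpolation=cv2.INTER_CUBIC)*1.4,0,255))
```

```text
top -0.062 0.039
166:75 164:76 162:76 160:75 158:73 156:73 154:73 152:72 150:69 148:64 146:56 144:47 142:42 140:45 138:54 136:66 134:73 132:72 130:69 128:68 126:70 124:70 122:71 120:72 118:72 116:72 114:73 112:75 110:75 108:73 106:72 104:71 102:71 100:71 98:70 96:70 94:72 92:74 90:74 88:73 86:72 84:72 82:72
top -0.058 0.039
166:78 164:77 162:76 160:75 158:76 156:77 154:77 152:78 150:76 148:71 146:59 144:49 142:47 140:52 138:60 136:69 134:74 132:74 130:74 128:75 126:76 124:77 122:78 120:78 118:78 116:77 114:77 112:77 110:76 108:74 106:74 104:75 102:77 100:79 98:80 96:79 94:78 92:76 90:75 88:75 86:76 84:76 82:76
top -0.056 0.046
166:78 164:78 162:77 160:76 158:75 156:76 154:76 152:75 150:75 148:72 146:65 144:55 142:49 140:51 138:57 136:66 134:73 132:73 130:74 128:74 126:75 124:76 122:76 120:76 118:76 116:76 114:75 112:75 110:74 108:74 106:74 104:75 102:76 100:80 98:82 96:81 94:78 92:74 90:72 88:73 86:75 84:76 82:76
top -0.052 0.046
166:68 164:69 162:70 160:72 158:72 156:69 154:67 152:67 150:68 148:67 146:62 144:57 142:53 140:53 138:57 136:62 134:67 132:67 130:64 128:62 126:63 124:66 12
[... 1526 characters left out ...]
150:92 148:91 146:91 144:88 142:83 140:78 138:75 136:73 134:70 132:67 130:64 128:62 126:63 124:66 122:71 120:75 118:78 116:79 114:83 112:86 110:92 108:97 106:105 104:110 102:113 100:109 98:101 96:93 94:90 92:92 90:97 88:100 86:102 84:103 82:103
side -0.04 0.06
166:144 164:145 162:145 160:144 158:144 156:144 154:144 152:145 150:145 148:145 146:145 144:145 142:144 140:144 138:144 136:145 134:146 132:147 130:146 128:146 126:145 124:145 122:145 120:145 118:144 116:143 114:140 112:136 110:125 108:111 106:95 104:88 102:84 100:85 98:86 96:85 94:84 92:84 90:84 88:85 86:85 84:86 82:87[ WARN:0@0.586] global loadsave.cpp:1063 imwrite_ Unsupported depth image for selected encoder is fallbacked to CV_8U.
```

View pics/z1.png

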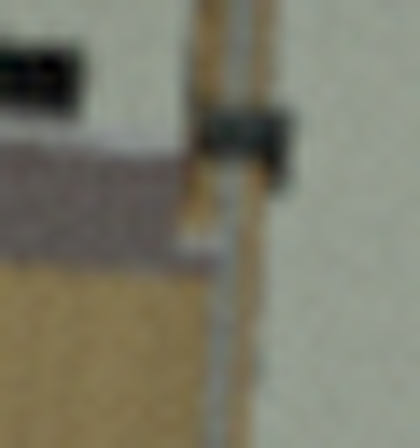

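View pics/z2.png

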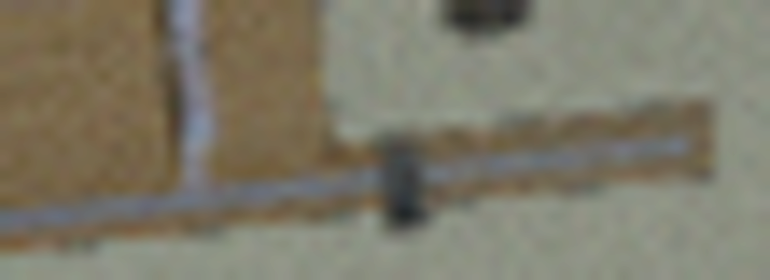

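```bash
cat > m.py <<'E'
from h import *
import sys
g0=cv2.GaussianBlur(cv2.imread("pics/side0.png").astype(np.float32),(0,0),.6)
g1=cv2.GaussianBlur(cv2.imread(sys.argv[1]).astype(np.float32),(0,0),.6)
def prof(g,x,z,ys):
    P=np.array([[*(Rc@[x,y]+tc0),z] for y in ys]);uv=proj("side",P).astype(np.float32)
    return cv2.remap(g,uv[None,:,0],uv[None,:,1],cv2.INTER_CUBIC)[0].mean(1)
ys=np.arange(-.13,-.01,.0005)
for x,z in((-.02,.075),(-.024,.075),(-.028,.075),(-.028,.06),(-.024,.06),(0,.075),(-.004,.075),(.006,.076)):
    a=prof(g0,x,z,ys);best=[]
    for s in np.arange(.02,.07,.0005):
        b=prof(g1,x,z,ys-s);best.append((np.corrcoef(a,b)[0,1],s))
    print(x,z,max(best))
E
python3 m.py pics/side6r.png
```

```text
-0.02 0.075 (np.float64(0.6904839884315038), np.float64(0.03800000000000002))
-0.024 0.075 (np.float64(0.4956166152283738), np.float64(0.04050000000000002))
-0.028 0.075 (np.float64(0.2825987465924037), np.float64(0.044500000000000026))
-0.028 0.06 (np.float64(0.9178967614965559), np.float64(0.043000000000000024))
-0.024 0.06 (np.float64(0.9222231895890033), np.float64(0.04200000000000002))
0 0.075 (np.float64(0.6853844722883641), np.float64(0.03900000000000002))
-0.004 0.075 (np.float64(0.7435858594719028), np.float64(0.03800000000000002))
0.006 0.076 (np.float64(0.5352330526295278), np.float64(0.03850000000000002))
```

Run:
```python
import sys;sys.argv=["m","pics/side6r.png"]
exec(open("m.py").read().split("ys=")[0])
for x in(-.006,-.002,.002):
  for z in (.075,.04):
    ys=np.arange(-.055,.02,.003)
    print(x,z);print("before"," ".join(f"{y*1000:.0f}:{v:.0f}" for y,v in zip(ys,prof(g0,x,z,ys))))
    ys=ys-.0407
    print("after "," ".join(f"{y*1000+40.7:.0f}:{v:.0f}" for y,v in zip(ys,prof(g1,x,z,ys))))
for x in(-.02,-.026):
    ys=np.arange(-.13,-.08,.0025)
    print(x,"before"," ".join(f"{y*1000:.0f}:{v:.0f}" for y,v in zip(ys,prof(g0,x,.042,ys))))
    ys=ys-.0407
    print(x,"after "," ".join(f"{y*1000+40.7:.0f}:{v:.0f}" for y,v in zip(ys,prof(g1,x,.042,ys))))
```

```text
-0.006 0.075
before -55:137 -52:137 -49:137 -46:137 -43:137 -40:138 -37:135 -34:125 -31:104 -28:90 -25:86 -22:86 -19:85 -16:85 -13:85 -10:85 -7:85 -4:86 -1:87 2:88 5:87 8:86 11:90 14:106 17:126
after  -55:143 -52:143 -49:143 -46:142 -43:141 -40:142 -37:139 -34:123 -31:102 -28:91 -25:91 -22:91 -19:90 -16:89 -13:89 -10:89 -7:90 -4:90 -1:90 2:91 5:92 8:92 11:93 14:99 17:115
-0.006 0.04
before -55:86 -52:86 -49:85 -46:85 -43:86 -40:86 -37:86 -34:87 -31:89 -28:90 -25:89 -22:91 -19:101 -16:119 -13:133 -10:131 -7:122 -4:117 -1:115 2:110 5:94 8:76 11:68 14:66 17:67
after  -55:90 -52:89 -49:89 -46:89 -43:90 -40:90 -37:90 -34:93 -31:95 -28:96 -25:96 -22:96 -19:103 -16:118 -13:135 -10:141 -7:141 -4:141 -1:140 2:140 5:142 8:141 11:138 14:131 17:121
-0.002 0.075
before -55:138 -52:137 -49:132 -46:126 -43:121 -40:119 -37:116 -34:108 -31:95 -28:85 -25:82 -22:82 -19:82 -16:83 -13:83 -10:82 -7:83 -4:83 -1:81 2:81 5:83 8:85 11:91 14:107 17:124
after  -55:139 -52:138 -49:136 -46:130 -43:126 -40:125 -37:124 -34:115 -31:99 -28:89 -25:87 -22:87 -19:86 -16:84 -13:85 -10:86 -7:86 -4:85 -1:84 2:86 5:87 8:88 
[... 1130 characters left out ...]
:122
-0.02 before -130:110 -128:99 -125:87 -122:82 -120:82 -118:84 -115:86 -112:85 -110:85 -107:85 -105:86 -102:86 -100:86 -97:88 -95:94 -92:101 -90:105 -87:107 -85:108 -82:108
-0.02 after  -130:108 -128:95 -125:89 -123:87 -120:88 -118:89 -115:89 -112:88 -110:89 -107:88 -105:87 -102:86 -100:92 -97:103 -95:120 -92:136 -90:144 -87:148 -85:148 -82:148
-0.026 before -130:113 -128:104 -125:94 -122:86 -120:85 -118:85 -115:86 -112:85 -110:85 -107:85 -105:84 -102:84 -100:85 -97:88 -95:95 -92:102 -90:105 -87:106 -85:106 -82:106
-0.026 after  -130:112 -128:101 -125:91 -123:89 -120:87 -118:87 -115:88 -112:90 -110:90 -107:89 -105:88 -102:89 -100:94 -97:106 -95:121 -92:137 -90:147 -87:150 -85:151 -82:150
```

Image shift of the leg agrees with TCP travel: 40.7 mm out, with the clip at about 43.5–44 mm. I'll pull about 3 mm more and hold.

send_rows:
  offset:
    - [-0.12,-0.03,0]
    - [0,0,0]
    - [0,0,0]
    - [0,0,0]
  rotation:
    - [0,0,0]
    - [0,0,0]
    - [0,0,0]
    - [0,0,0]

```text
t: 9.25
tcp_pos: [0.5236, -0.1426, 0.0426]
ee_rot: [0.666, 0.746, 0.004, -0.001]
ft_force: [0.3, 3.1, 0.2]
gripper_width: 0.0755
```

```bash
python3 -c "
from h import *
cad()"
```

```text
t 9.25 tcp [ 523.6 -142.6   42.6] yaw_y 6.51 tilt [0.0029 0.0072] F [0.3 3.1 0.2] w 75.5 j [-0.49  0.31  1.83  0.01  1.01 -0.61]
caddy xy mm [   0.3 -126.3] F caddy [0.6 3. ]
```

send_rows:
  offset:
    - [-0.1,0,0]
    - [0,0,0]
    - [0,0,0]
    - [0,0,0]
  rotation:
    - [0,-0.03,0]
    - [0,0,0]
    - [0,0,0]
    - [0,0,0]

```text
t: 9.65
tcp_pos: [0.5239, -0.1447, 0.0425]
ee_rot: [0.666, 0.746, 0.002, 0.0]
ft_force: [0.5, 3.7, -0.1]
gripper_width: 0.0756
```

```bash
python3 -c "
from h import *
cad()"
```

```text
t 9.65 tcp [ 523.9 -144.7   42.5] yaw_y 6.55 tilt [0.0032 0.003 ] F [ 0.5  3.7 -0.1] w 75.6 j [-0.49  0.31  1.83  0.    1.01 -0.61]
caddy xy mm [   0.3 -128.4] F caddy [0.9 3.6]
```

send_rows:
  offset:
    - [0,0,0]
    - [0,0,0]
    - [0,0,0]
    - [0,0,0]
    - [0,0,0]
  rotation:
    - [0,0,0]
    - [0,0,0]
    - [0,0,0]
    - [0,0,0]
    - [0,0,0]
  claw: 255
  newtons: 50

```text
t: 10.15
tcp_pos: [0.5234, -0.1461, 0.0459]
ee_rot: [0.665, 0.746, 0.0, -0.0]
ft_force: [7.8, 5.6, -9.0]
gripper_width: 0.0181
```

Run:
```python
from h import *
cad()
for n in("side",):
    p,d=r.snapshot(n);cv2.imwrite(f"pics/{n}7r.png",p);p=(255*(p/255.)**0.6).astype(np.uint8)
    c=p[120:250,270:370]
    cv2.imwrite(f"pics/{n}7.png",cv2.resize(c,None,fx=4.5,fy=4.5,interpolation=cv2.INTER_CUBIC))
```

```text
t 10.15 tcp [ 523.4 -146.1   45.9] yaw_y 6.56 tilt [0.    0.001] F [ 7.8  5.6 -9. ] w 18.1 j [-0.5   0.3   1.83  0.    1.01 -0.61]
caddy xy mm [  -0.3 -129.7] F caddy [8.3 4.7]
```

View pics/side7.png

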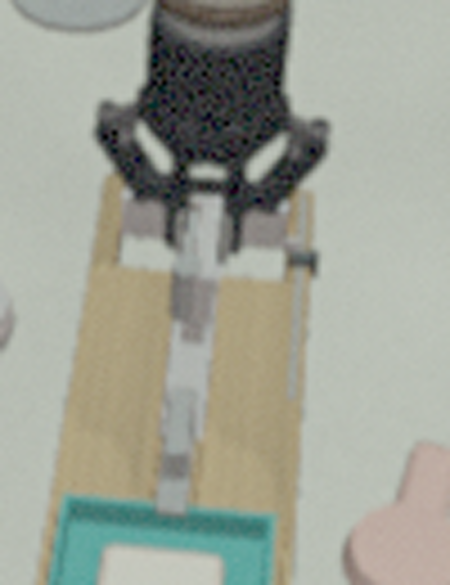

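Run:
```python
import sys;sys.argv=["m","pics/side7r.png"]
exec(open("m.py").read().split("ys=")[0])
# fin +y end top edge & plate lower edges: sub-mm crossing of mid level
def cross(g,x,z,y0,y1,lv):
    ys=np.arange(y0,y1,.0002);v=prof(g,x,z,ys);i=np.where((v[:-1]-lv)*(v[1:]-lv)<0)[0];return (ys[i]*1000).round(1)
for x in(-.006,-.003,0):
    print(x,cross(g0,x,.075,-.045,-.022,112),cross(g1,x,.075,-.095,-.06,114))
for x in(-.02,-.026,-.034,.03,.038):
    print("plate far",x,cross(g0,x,.042,-.14,-.12,98),cross(g1,x,.042,-.19,-.16,98))
g=cv2.imread("pics/side7r.png")
c=g[160:192,320:350];cv2.imwrite("pics/z3.png",np.clip(cv2.resize(c,None,fx=14,fy=14,interpolation=cv2.INTER_CUBIC).astype(int)*1.2,0,255).astype(np.uint8))
for x,z in((-.062,.039),(-.058,.039),(-.056,.046),(-.052,.046)):
    ys=np.arange(-.166,-.11,.002);print(x,z," ".join(f"{-y*1000:.0f}:{v:.0f}" for y,v in zip(ys,prof(g1,x,z,ys))))
```

```text
-0.006 [-32.2] [-77.8]
-0.003 [-33.8] [-79.6]
0 [-38.8] [-83.6]
plate far -0.02 [-133.6 -127.4] []
plate far -0.026 [-133.8 -126.2] []
plate far -0.034 [-125.2] []
plate far 0.03 [-125.] []
plate far 0.038 [-126.6] []
-0.062 0.039 166:107 164:106 162:106 160:106 158:106 156:106 154:105 152:103 150:98 148:92 146:82 144:73 142:61 140:53 138:46 136:44 134:51 132:64 130:80 128:92 126:102 124:107 122:111 120:112 118:113 116:113 114:112 112:110 110:109
-0.058 0.039 166:109 164:108 162:108 160:110 158:113 156:115 154:114 152:110 150:103 148:96 146:87 144:75 142:63 140:53 138:47 136:46 134:54 132:66 130:84 128:97 126:107 124:109 122:110 120:109 118:110 116:111 114:113 112:113 110:113
-0.056 0.046 166:102 164:103 162:104 160:104 158:105 156:104 154:105 152:109 150:113 148:117 146:116 144:110 142:100 140:92 138:81 136:71 134:59 132:51 130:46 128:45 126:54 124:67 122:83 120:94 118:101 116:102 114:102 112:102 110:104
-0.052 0.046 166:87 164:88 162:90 160:92 158:93 156:95 154:97 152:101 150:106 148:109 146:110 144:104 142:95 140:86 138:80 136:76 134:73 132:69 130:67 128:66 126:68 124:73 122:81 120:88 118:92 116:93 114:94 112:95 110:99
```

View pics/z3.png

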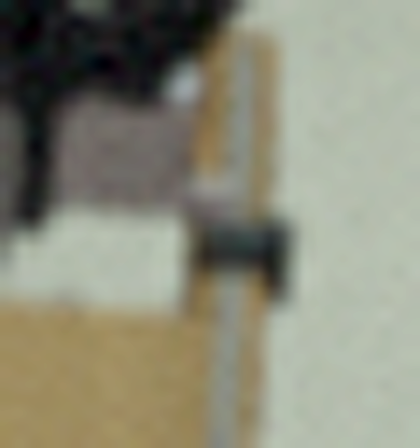

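Run:
```python
from h import *
P=lambda x,y,z:(proj("side",[*(Rc@[x,y]+tc0),z])[0]-[320,160])*14
for y in(-.140,-.144):print(P(-.056,y,.046),"clip top corners",[P(a,y+b,.039).round(0).tolist() for a in(-.065,-.053) for b in(-.004,.004)], "front bottom",P(-.06,y+.004,.03).round())
```

```text
[215.00165287 204.32164774] clip top corners [[260.0, 221.0], [259.0, 250.0], [197.0, 215.0], [195.0, 244.0]] front bottom [227. 282.]
[215.99911338 189.77165248] clip top corners [[261.0, 207.0], [259.0, 236.0], [198.0, 201.0], [196.0, 230.0]] front bottom [228. 268.]
```

The pointer at z3 (215,193) is about 2 mm past the clip (the aligned position would be row ~202). I'll ease back 1.5–2 mm with the grip held.

send_rows:
  offset:
    - [0.08,0,0]
    - [0,0,0]
    - [0,0,0]
  rotation:
    - [0,0,0]
    - [0,0,0]
    - [0,0,0]

```text
t: 10.5
tcp_pos: [0.5233, -0.1441, 0.0458]
ee_rot: [0.666, 0.746, 0.001, -0.0]
ft_force: [-1.1, 2.9, 1.8]
gripper_width: 0.0177
```

```bash
cat > n.py <<'E'
import sys
from h import *
cad()
p,d=r.snapshot("side");cv2.imwrite(sys.argv[1],p);sys.argv=["m",sys.argv[1]]
exec(open("m.py").read().split("ys=")[0])
def cross(g,x,z,y0,y1,lv):
    ys=np.arange(y0,y1,.0002);v=prof(g,x,z,ys);i=np.where((v[:-1]-lv)*(v[1:]-lv)<0)[0];return (ys[i]*1000).round(1)
for x in(-.006,-.003,0):
    print(x,cross(g0,x,.075,-.045,-.022,112),cross(g1,x,.075,-.095,-.06,114))
ys=np.arange(-.16,-.13,.0005);v=prof(g1,-.056,.046,ys);print("pointer peak",ys[v.argmax()]*1000)
E
python3 n.py pics/side8r.png
```

```text
t 10.50 tcp [ 523.3 -144.1   45.8] yaw_y 6.48 tilt [0.0007 0.0009] F [-1.1  2.9  1.8] w 17.7 j [-0.49  0.3   1.83  0.    1.01 -0.61]
caddy xy mm [  -0.2 -127.7] F caddy [-0.7  3. ]
-0.006 [-32.2] [-77.4]
-0.003 [-33.8] [-78.]
0 [-38.8] [-79.]
pointer peak -146.5
```

send_rows:
  offset:
    - [0.02,0,0]
    - [0,0,0]
    - [0,0,0]
    - [0,0,0]
    - [0,0,0]
  rotation:
    - [0,0,0]
    - [0,0,0]
    - [0,0,0]
    - [0,0,0]
    - [0,0,0]

```text
t: 11.05
tcp_pos: [0.5232, -0.1437, 0.0458]
ee_rot: [0.666, 0.746, 0.0, -0.0]
ft_force: [-1.0, 3.2, 1.6]
gripper_width: 0.018
```

```bash
python3 n.py pics/side9r.png
python3 - <<'E'
import cv2,numpy as np
p=cv2.imread("pics/side9r.png");p=(255*(p/255.)**0.6).astype(np.uint8)
cv2.imwrite("pics/side9.png",cv2.resize(p[140:290,240:380],None,fx=4,fy=4,interpolation=cv2.INTER_CUBIC)[:600])
E
```

```text
t 11.05 tcp [ 523.2 -143.7   45.8] yaw_y 6.48 tilt [0.0005 0.0008] F [-1.   3.2  1.6] w 18.0 j [-0.49  0.3   1.83  0.    1.01 -0.61]
caddy xy mm [  -0.2 -127.3] F caddy [-0.7  3.3]
-0.006 [-32.2] [-76.6]
-0.003 [-33.8] [-78.6]
0 [-38.8] [-81.2]
pointer peak -145.5
```

View pics/side9.png

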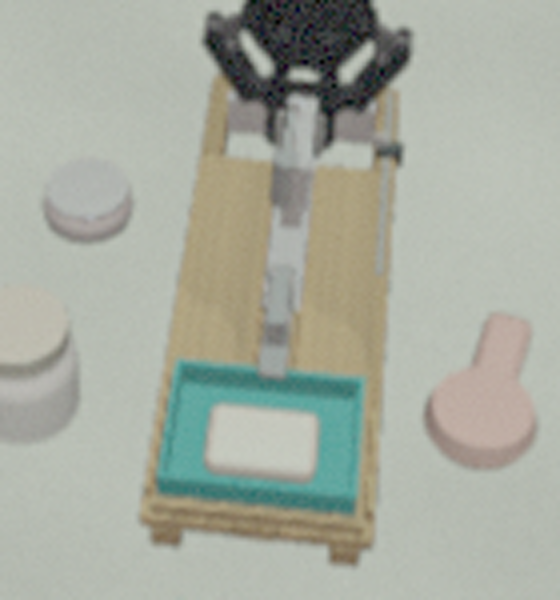

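The lever is shut against the fin, the bar lies over the dish rim at (275,350), and the leg is about 43.5–44 mm out with the pointer over the clip at (388,150). The pose is stable, so I'm handing in.

```bash
python3 -c "
from bench import r
print(r.close_job())"
```

```text
the job is handed in; nothing more can be done
None
```

I finished both parts and handed the job in at about t = 11 s, with the gripper still holding leg and lever together; no verdict was reported.

- **Turnbutton:** I gripped its ridge and turned it about 77° clockwise until it reached its stop (0.6 N m about the vertical axis). The last picture shows the bar lying over the dish rim, with the dish in its place.
- **Leg and lever:** I pulled the leg to about 44 mm with the lever open and held it there. I then closed the fingers on fin and lever with a 50 N grip. The opening reads 18 mm on the 20 mm stack; the ridge also read about 1 mm narrow when gripped.
- **Overshoot:** The arm drifted about 1.5 mm too far out while the fingers closed, so I eased it back about 2 mm.
- **Last checks:** By TCP position the leg is out about 43.3 mm, and by the side image about 43.5–44.8 mm. The clip is at about 44.2 mm in the top view and 42–43 mm in the side view. These disagree by 1–3 mm, which is inside the 6 mm tolerance. In the last side picture the clip and the bystanders in view (jar, tin and brush) look undisturbed.
- **Not checked:** I could not see the pointer from above at the end because the arm hid it. I also had no direct reading of the finger forces on leg and lever.

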